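# Find the brake's loose clamp bolt and hold its cover open

## Robot

A 6-joint arm with a two-finger parallel gripper is mounted at the origin on the work surface. World frame = base frame: x ahead of the robot, y to its left, z up, the work surface at z = 0. Lengths are in m, angles in degrees, forces in N, time in s.
With the tool pointing down it reaches from about 0.375 to 0.9 m from the base axis. Payload 3.1 kg.
Tool frame: the origin (TCP) lies at the very end of the fingers, on their centre line; the grasp point (between the pads) lies 19 mm behind it; z points along the fingers, y is the direction in which the jaws open and shut (so a half turn about z gives the same grasp; the last joint's range is limited). The gripper opens to 87 mm and grips with 3 to 60 N. Pads are 19 mm wide; open, the fingers measure 117 mm over their backs; the gripper's body (75 mm by 190 mm) begins 51 mm behind the grasp point.
Start: joints at [-10.227, 30.224, 82.088, -0, 67.689, -10.227], TCP at [0.625, 0, 0.223] pointing down, gripper open.
Joint ranges: [-176.69, 176.69], [-43.24, 126.21], [12.49, 139.97], [-82, 262], [0, 151.66], [-163.58, 163.58]. Speed limits (degrees/s): [159.86, 159.86, 180, 180, 180, 180].

## Interface

Orientations are given as a 3x3 rotation matrix whose columns are the frame's x, y, z axes.
In Python, from rig import bot gives the robot as it stands. The module is installed in compiled form; this text tells all that it offers.
- The arm moves only by the tool play_rows, never from a script. Its argument "targets" is a list of rows, each a list of 7 numbers: the closure, from 0 (fully open) to 1 (shut), then the shift along the world's x, y, z in m, then the turn, a rotation vector about the world's x, y, z in rad. A call has 1 to 12 rows; each row shifts and turns the commanded pose from where the row before left it; what a row does not reach is not made up. A row lasts 1/8 s, in which the tool goes at most 62.5 mm and 10.7 degrees, less where a joint would pass 70% of its speed; a pose out of reach is approached as far as the arm can. A call with a gripper value outside its range is refused whole. The fingers move at their own pace and stop on an object; the grip force is fixed at half the most. Time passes only in rows, so rows that do not move let the fingers close. It gives the time, the measured TCP pose, the force and the opening at its end, in the units of the state.
- bot.read_state(): the state, without advancing time (a new reading comes with each control period).
- bot.capture(name): name is "scene" or "side" or "wrist"; returns the picture (384x512x3 uint8, blue, green, red); there is no depth.
- bot.get_calibration(name): a dict with "fx", "fy", "cx", "cy" (pixels), "R" (3x3) and "t" (3): a world point X has camera coordinates R X + t. Camera axes: x right, y down, z forward; pixel columns grow to the right and rows downward; lengths in m; the calibration is good to about 2 mm. A picture is of the moment at which its call begins: read the wrist's pose just before it. get_calibration takes no time and is no camera call; for the wrist camera it gives the pose at the moment of the call.
- bot.hand_in(): hands the job in, once; it reports no verdict.
The state is a dict: "time_s": time; "joint_positions": joint angles; "qvel": joint speeds; "tau": joint torques, N m; "position": TCP position; "tcp_rot": TCP orientation; "force": force on the tool from outside, world axes, zero at the start; "moment": the same for the moment, N m; "opening": opening from 0.0 (shut) to 1.0 (fully open).
Only numpy, scipy, OpenCV 4.12 (cv2) and the standard library are available. Lean on these libraries where they do the work, as an engineer would, in place of code of your own. Each camera call takes 0.05 s, during which the arm holds its last target. There are 200 camera calls.

## Task

We are about to oil and retighten the loose clamp bolt on the bending brake: first stand the toppled oil tin upright on the bench and let go of it, ready for use. Then tap the three bolt heads to find the loose one, which sinks and stays down, and lift the cover directly behind it well open, at least halfway. Finish while still holding that cover up; leave the covers of the tight bolts shut and the cup, mallet and hoop where they are.

Things in the scene. Friction and masses are not known exactly. Their poses are not given: they have to be found in the camera images.
- brake: Fixed dark blue bed of a bench bending brake, 180 mm deep (its x; front, to the robot, at -x), 324 wide (its y), 60 high, flat on top between end cheeks 6 mm higher; feet and a low handle reach 196 either side. Origin under it on the bench, z up. Three bolts along its front at x = -45, y = 90 (left), 0 (middle), -90 (right). Directly behind each bolt is its own hinged steel locknut cover.
- head_left (a point): Centre of the top of the upright hexagon bolt at the robot's left (+y): dark steel head 20 mm wide, 8 thick, its top 18 mm above the bed's top (78 above the bench) at the start. The point moves with the bolt.
- head_middle (a point): Centre of the top of the upright hexagon bolt at the middle: dark steel head 20 mm wide, 8 thick, its top 18 mm above the bed's top (78 above the bench) at the start. The point moves with the bolt.
- head_right (a point): Centre of the top of the upright hexagon bolt at the robot's right (-y): dark steel head 20 mm wide, 8 thick, its top 18 mm above the bed's top (78 above the bench) at the start. The point moves with the bolt.
- bolt_left (a joint): How far the left bolt has sunk, m: 0 at the start. Pressed down, a tight bolt stops hard within 1.5 mm; the one loose bolt gives way at about 3 N, sinks 8 mm (0.008) and stays down. Which one is loose changes and cannot be seen.
- bolt_middle (a joint): How far the middle bolt has sunk, m: 0 at the start. Pressed down, a tight bolt stops hard within 1.5 mm; the one loose bolt gives way at about 3 N, sinks 8 mm (0.008) and stays down. Which one is loose changes and cannot be seen.
- bolt_right (a joint): How far the right bolt has sunk, m: 0 at the start. Pressed down, a tight bolt stops hard within 1.5 mm; the one loose bolt gives way at about 3 N, sinks 8 mm (0.008) and stays down. Which one is loose changes and cannot be seen.
- cover_left (a joint): Opening angle of the left bolt's cover, rad: 0 shut (flat on the bed), 1.4 fully open. Steel flap 64 x 56 x 4 mm hinged along its robot-side edge, so the far edge rises and swings up towards the robot. Its weight and a light spring shut it from any angle (about 1.5 N at the lug to lift).
- lug_left (a point): Centre of the top of the lug on the left cover: an upright steel block 14 mm wide (along the hinge) x 10 x 29 tall above the flap, 54 mm from the hinge line, near the flap's far edge. Turns with the cover: x from hinge to far edge, y along the hinge (robot's left), z out along the lug.
- hinge_left (a point): Fixed point on the hinge line of the left cover, in the middle of its width, 60 mm above the bench; y is along the hinge. The lug's top is 54 mm further in x and 34 mm higher than this when shut.
- cover_middle (a joint): Opening angle of the middle bolt's cover, rad: 0 shut (flat on the bed), 1.4 fully open. Steel flap 64 x 56 x 4 mm hinged along its robot-side edge, so the far edge rises and swings up towards the robot. Its weight and a light spring shut it from any angle (about 1.5 N at the lug to lift).
- lug_middle (a point): Centre of the top of the lug on the middle cover: an upright steel block 14 mm wide (along the hinge) x 10 x 29 tall above the flap, 54 mm from the hinge line, near the flap's far edge. Turns with the cover: x from hinge to far edge, y along the hinge (robot's left), z out along the lug.
- hinge_middle (a point): Fixed point on the hinge line of the middle cover, in the middle of its width, 60 mm above the bench; y is along the hinge. The lug's top is 54 mm further in x and 34 mm higher than this when shut.
- cover_right (a joint): Opening angle of the right bolt's cover, rad: 0 shut (flat on the bed), 1.4 fully open. Steel flap 64 x 56 x 4 mm hinged along its robot-side edge, so the far edge rises and swings up towards the robot. Its weight and a light spring shut it from any angle (about 1.5 N at the lug to lift).
- lug_right (a point): Centre of the top of the lug on the right cover: an upright steel block 14 mm wide (along the hinge) x 10 x 29 tall above the flap, 54 mm from the hinge line, near the flap's far edge. Turns with the cover: x from hinge to far edge, y along the hinge (robot's left), z out along the lug.
- hinge_right (a point): Fixed point on the hinge line of the right cover, in the middle of its width, 60 mm above the bench; y is along the hinge. The lug's top is 54 mm further in x and 34 mm higher than this when shut.
- tin: Square bare-metal oil tin, 46 x 46 x 95 mm with a 24 mm wide black screw cap, 119 tall overall, about 0.28 kg; found lying on one side on the bench. Origin at the centre of its base, z from base to cap (level while it lies; must point up in the end).
- cup: Bystander: plain steel cup, 76 mm wide, 85 high, standing; origin under its centre.
- mallet: Bystander: wooden mallet lying flat, head 52 wide x 90, handle along its -x to 220 mm; origin on the bench beneath the head.
- hoop: Bystander: steel hoop, 90 mm across, 22 high, lying flat; origin under its centre.
There are look-alikes about, which are no part of the job. Several things look just like the tin: the one meant starts nearest to the robot's base.

How it is judged (in metres and radians):
On the way, in this order (a step that is already met when the one before it is completed fails the run):
1. the tin stands upright on the bench, let go (angle between tin's own z axis and vertical below 0.12 rad and height (world z) of tin below 0.008 m and linear speed of tin below 0.03 m/s and contact force between the fingers and tin below 0.05 N), for 0.2 s.
2. the loose bolt has been tapped and has sunk (value of joint any of bolt_left, bolt_middle, bolt_right above 0.005 m), for 0.1 s.
At the end, for the whole second after the job is handed in: The tin stands on the bench within 0.12 rad of upright, at rest and untouched; the loose bolt is down more than 5 mm; its cover is open more than 0.6 rad, still, and touched by the fingers with more than 0.2 N; the other two covers are shut within 0.1 rad (all of step 1 and ((value of joint bolt_left above 0.005 m and value of joint cover_left above 0.6 rad and contact force between the fingers and cover_left above 0.2 N and velocity of joint cover_left between -0.15 and 0.15 rad/s and value of joint each of cover_middle, cover_right below 0.1 rad) or (value of joint bolt_middle above 0.005 m and value of joint cover_middle above 0.6 rad and contact force between the fingers and cover_middle above 0.2 N and velocity of joint cover_middle between -0.15 and 0.15 rad/s and value of joint each of cover_left, cover_right below 0.1 rad) or (value of joint bolt_right above 0.005 m and value of joint cover_right above 0.6 rad and contact force between the fingers and cover_right above 0.2 N and velocity of joint cover_right between -0.15 and 0.15 rad/s and value of joint each of cover_left, cover_middle below 0.1 rad))); the arm keeps its last pose, push and grip.
It fails at once if the cover of a bolt that has not been found loose is opened (more than 0.3 rad) ((value of joint cover_left above 0.3 rad and not (value of joint bolt_left above 0.005 m)) or (value of joint cover_middle above 0.3 rad and not (value of joint bolt_middle above 0.005 m)) or (value of joint cover_right above 0.3 rad and not (value of joint bolt_right above 0.005 m))).
It fails at once if the cup, mallet or hoop is pushed away (more than 30 mm) (distance of any of cup, mallet, hoop from where it was at the start of the episode above 0.03 m).
It also fails if it takes over 61 s, if anything falls off the work surface, if the arm or the gripper's body presses on something with over 40 N, if the wrist force passes 120 N, or if a joint passes its speed limit or range.

## Working session

There is one attempt and no reset: what is moved stays moved. The work goes in short steps, Python scripts to look and compute and a tool call to move; the robot and the scene stay as the last step left them, time stands still between calls to the robot, and variables do not carry over. Pictures are saved under pics/ and viewed, about 8 in all and at most 12, crops included, and the job is handed in when it is done.

Besides the shell and the picture viewer there is one more tool, called after "Call:" as name(argument=value, ...), one argument or row to a line, values as JSON. play_rows: Moves the arm, as the interface text tells. Its arguments: {"type":"object","properties":{"targets":{"type":"array","items":{"type":"array","items":{"type":"number"}}}},"required":["targets"]}

```bash
mkdir -p pics; cat > h.py <<'E'
import numpy as np, cv2
from rig import bot
def ray(cal,u,v):
    R=np.array(cal["R"]);t=np.array(cal["t"])
    d=R.T@np.array([(u-cal["cx"])/cal["fx"],(v-cal["cy"])/cal["fy"],1.]);return -R.T@t,d
def onz(cal,u,v,z):
    o,d=ray(cal,u,v);return o+d*(z-o[2])/d[2]
def pix(cal,X):
    c=np.array(cal["R"])@np.array(X)+np.array(cal["t"]);return np.array([cal["fx"]*c[0]/c[2]+cal["cx"],cal["fy"]*c[1]/c[2]+cal["cy"]])
def two(c1,p1,c2,p2):
    A=[];b=[]
    for c,p in((c1,p1),(c2,p2)):
        o,d=ray(c,*p);d=d/np.linalg.norm(d);P=np.eye(3)-np.outer(d,d);A.append(P);b.append(P@o)
    return np.linalg.lstsq(np.vstack(A),np.hstack(b),rcond=None)[0]
E
python3 - <<'E'
from h import *
for n in("scene","side"):
    cv2.imwrite(f"pics/{n}0.png",cv2.resize(bot.capture(n),(800,600),interpolation=cv2.INTER_CUBIC))
    c=bot.get_calibration(n);print(n,c["fx"],-np.array(c["R"]).T@c["t"])
cv2.imwrite("pics/raw_scene0.png",bot.capture("scene"))
print(bot.read_state()["time_s"])
E
```

```text
scene 424.52354365957166 [1.40217294 0.60077611 0.89677931]
side 434.7221940174115 [ 0.35633316 -0.84391996  1.00082257]
0.15
```

View pics/scene0.png

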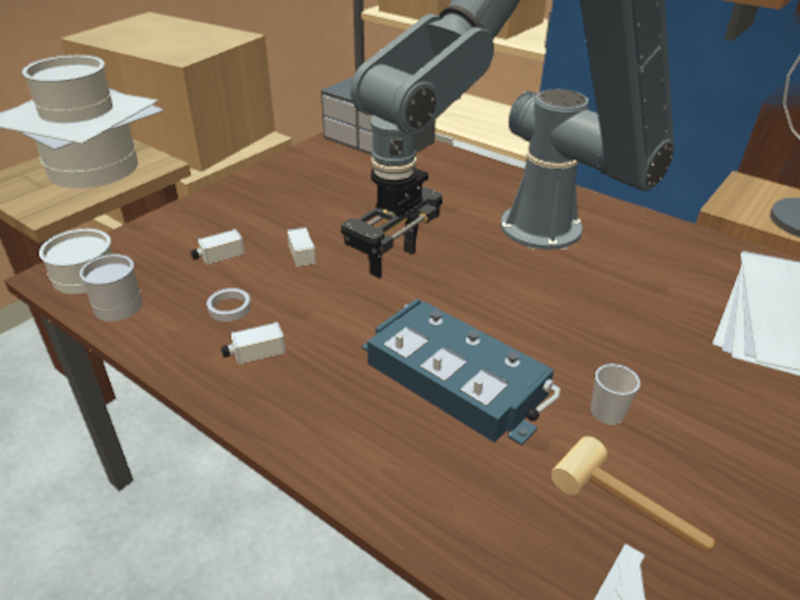

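View pics/side0.png

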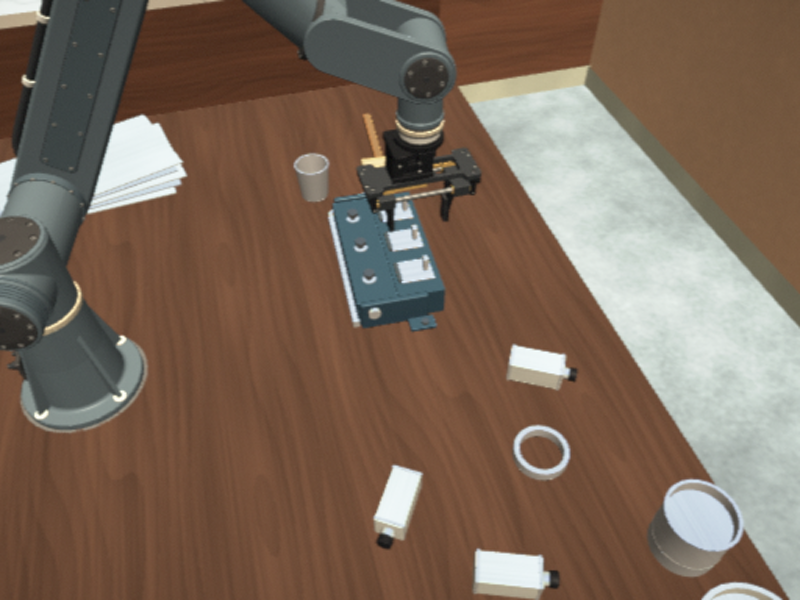

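The scene view shows three tins lying down, at (220,247), (301,247) and (258,343). In the side view they are at (515,575), (398,503) and (540,367). The brake is near (460,370) in the scene view, with bolt heads at (435,318), (473,338) and (513,358). The cup is at (615,393), the mallet at (580,465) and the hoop at (229,304). Next I compute positions to choose between the tins.

```bash
python3 - <<'E'
from h import *
S=bot.get_calibration("scene");D=bot.get_calibration("side");k=.64
for n,p,q in(("tinA",(301,247),(398,503)),("tinB",(220,247),(515,575)),("tinC",(258,343),(540,367))):
    print(n,onz(S,p[0]*k,p[1]*k,.03).round(3),onz(D,q[0]*k,q[1]*k,.03).round(3))
for n,p,q in(("h?",(435,317),(369,274)),("hm",(473,337),(360,242)),("h?",(513,357),(352,214)),
  ("lug1",(400,336),(425,258)),("lug2",(438,357),(415,230)),("lug3",(479,380),(404,204))):
    p=np.array(p)*k;q=np.array(q)*k
    print(n,two(S,p,D,q).round(3),onz(S,*p,.078).round(3),onz(D,*q,.078).round(3))
for n,q in(("cup",(311,195)),("hoop",(541,453))): print(n,onz(D,q[0]*k,q[1]*k,0).round(3))
img=bot.capture("side");cv2.imwrite("pics/raw_side0.png",img)
hsv=cv2.cvtColor(img,cv2.COLOR_BGR2HSV)
m=((hsv[...,1]<60)&(hsv[...,2]>110)).astype(np.uint8)
n,l,st,ce=cv2.connectedComponentsWithStats(m)
for i in range(1,n):
    x,y,w,h,a=st[i]
    if 200<a<3000 and 290>ce[i][0]>230 and ce[i][1]>280:
        print(ce[i],st[i])
cv2.imwrite("pics/crop1.png",cv2.resize(img[280:384,210:350],None,fx=5,fy=5,interpolation=cv2.INTER_CUBIC))
print(bot.read_state()["tcp_rot"])
E
```

```text
tinA [ 0.486 -0.382  0.03 ] [ 0.477 -0.399  0.03 ]
tinB [ 0.606 -0.532  0.03 ] [ 0.606 -0.547  0.03 ]
tinC [ 0.787 -0.207  0.03 ] [ 0.787 -0.222  0.03 ]
h? [0.545 0.046 0.07 ] [0.554 0.051 0.078] [0.543 0.038 0.078]
hm [0.55  0.137 0.07 ] [0.558 0.142 0.078] [0.548 0.129 0.078]
h? [0.553 0.226 0.07 ] [0.56  0.229 0.078] [0.552 0.215 0.078]
lug1 [0.654 0.04  0.089] [0.641 0.032 0.078] [0.658 0.05  0.078]
lug2 [0.657 0.126 0.087] [0.645 0.122 0.078] [0.663 0.132 0.078]
lug3 [0.659 0.214 0.084] [0.649 0.212 0.078] [0.664 0.216 0.078]
cup [0.493 0.397 0.   ]
hoop [ 0.731 -0.365  0.   ]
[254.17350158 320.67823344] [239 297  32  48 951]
[[ 9.36937365e-07  9.99999229e-01 -1.24176973e-03]
 [ 9.99999972e-01 -6.42369207e-07  2.37216789e-04]
 [ 2.37215808e-04 -1.24176991e-03 -9.99999201e-01]]
```

View pics/crop1.png

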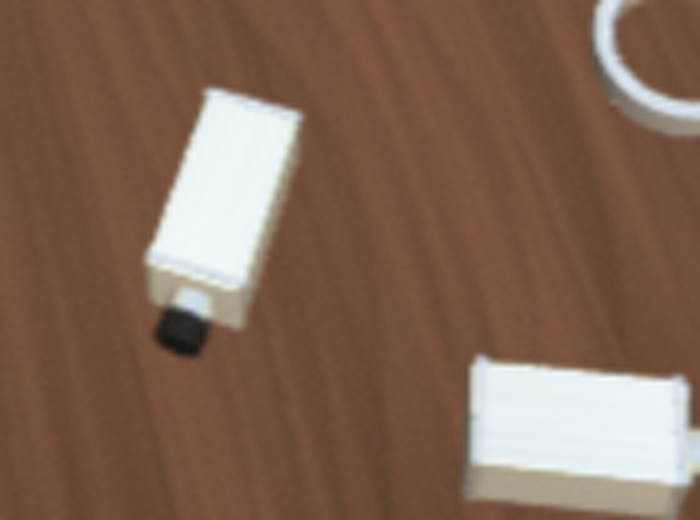

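The nearest tin is A, at scene (301,247) and side (398,503). It lies about 0.61 m from the base, against about 0.81 m for the other two. The crop shows the black cap end towards (180,330) and the top-face corners at (208,90), (300,115), (240,282) and (150,258).

```bash
python3 - <<'E'
from h import *
D=bot.get_calibration("side");S=bot.get_calibration("scene")
c=[onz(D,210+x/5,280+y/5,.046) for x,y in((208,90),(300,115),(240,282),(150,258))]
c=np.array(c);print(c.round(4));print(np.linalg.norm(c-np.roll(c,-1,0),axis=1).round(4))
b=(c[0]+c[1])/2;t=(c[2]+c[3])/2;a=(t-b)/np.linalg.norm(t-b);print("base",b,"axis",a,np.degrees(np.arctan2(a[1],a[0])))
print("cap via z=.023",onz(D,210+182/5,280+330/5,.023))
# scene base-end cross check
img=cv2.imread("pics/raw_scene0.png")
hsv=cv2.cvtColor(img,cv2.COLOR_BGR2HSV);m=((hsv[...,1]<60)&(hsv[...,2]>100)).astype(np.uint8)
n,l,st,ce=cv2.connectedComponentsWithStats(m);i=l[158,193];print(st[i],ce[i],onz(S,*ce[i],.035))
d=cv2.connectedComponentsWithStats
E
```

```text
[[ 0.4842 -0.3446  0.046 ]
 [ 0.5231 -0.3695  0.046 ]
 [ 0.4723 -0.4416  0.046 ]
 [ 0.4357 -0.4193  0.046 ]]
[0.0463 0.0882 0.0428 0.089 ]
base [ 0.50364517 -0.35705327  0.046     ] axis [-0.56019279 -0.82836226  0.        ] -124.06913158764624
cap via z=.023 [ 0.44311308 -0.4465684   0.023     ]
[184 145  18  26 342] [192.50877193 157.20760234] [ 0.48764033 -0.38124688  0.035     ]
```

Call:
play_rows(
  targets=[
    [0,-0.015,-0.04,0,0,0,-0.0593],
    [0,-0.015,-0.04,0,0,0,-0.0593],
    [0,-0.015,-0.04,0,0,0,-0.0593],
    [0,-0.015,-0.04,0,0,0,-0.0593],
    [0,-0.015,-0.04,0,0,0,-0.0593],
    [0,-0.015,-0.04,0,0,0,-0.0593],
    [0,-0.015,-0.04,0,0,0,-0.0593],
    [0,-0.015,-0.04,0,0,0,-0.0593],
    [0,-0.015,-0.04,0,0,0,-0.0593],
    [0,-0.015,-0.04,0,0,0,-0.0593],
    [0,0,0,0,0,0,0],
  ],
)

```text
time_s: 1.58
position: [0.4738, -0.4031, 0.2223]
tcp_rot: [[0.562, 0.827, 0.0], [0.827, -0.562, -0.001], [-0.001, 0.001, -1.0]]
force: [1.4, 0.5, 0.3]
opening: 0.999
```

```bash
python3 - <<'E'
from h import *
s=bot.read_state();print(s["time_s"],s["position"],np.round(s["joint_positions"],1),np.round(s["tcp_rot"],3).tolist())
c=bot.get_calibration("wrist");im=bot.capture("wrist")
print(-np.array(c["R"]).T@c["t"],np.array(c["R"]).round(2).tolist(),c["fx"])
b=np.array([.5036,-.357,.046]);a=np.array([-.56,-.828,0])
for k in(0,.058,.095):print(pix(c,b+a*k).round(0))
cv2.imwrite("pics/w1.png",im)
E
```

```text
1.575 [ 0.4737867  -0.40313118  0.22225932] [-50.7  30.   82.6  -0.   67.4 -16.4] [[0.562, 0.827, 0.0], [0.827, -0.562, -0.001], [-0.001, 0.001, -1.0]]
[ 0.51560687 -0.34214449  0.38460956] [[0.83, -0.56, 0.0], [-0.54, -0.8, 0.28], [-0.15, -0.23, -0.96]] 344.9438534369326
[254. 116.]
[254. 175.]
[254. 210.]
```

View pics/w1.png

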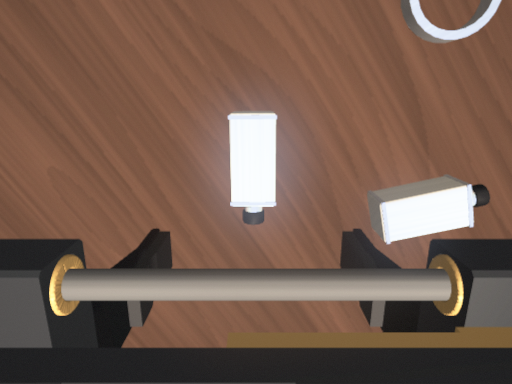

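The wrist view shows the tin at x=254, with its base edge at row 114 and the cap end of the body at row 205. The prediction was 116 to 210, so position and yaw are right. I tilt 30° towards the cap side, descend and grip.

Call:
play_rows(
  targets=[
    [0,0.003,0.007,0,0.1084,-0.0733,0],
    [0,0,0,-0.03,0.1084,-0.0733,0],
    [0,0,0,-0.03,0.1084,-0.0733,0],
    [0,0,0,-0.04,0.1084,-0.0733,0],
    [0,0,0,-0.04,0,0,0],
    [0,0,0,-0.04,0,0,0],
    [0,0,0,-0.031,0,0,0],
    [0,0,0,0,0,0,0],
    [1,0,0,0,0,0,0],
    [1,0,0,0,0,0,0],
    [1,0,0,0,0,0,0],
    [1,0,0,0,0,0,0],
  ],
)

```text
time_s: 3.12
position: [0.4782, -0.3933, 0.0123]
tcp_rot: [[0.484, 0.829, 0.281], [0.719, -0.559, 0.413], [0.499, 0.002, -0.866]]
force: [-0.3, -0.2, 0.5]
opening: 0.635
```

Call:
play_rows(
  targets=[
    [1,0,0,0,0,0,0],
    [1,0,0,0,0,0,0],
    [1,0,0,0,0,0,0],
    [1,0,0,0.03,0,0,0],
    [1,0,0,0.04,0,0,0],
    [1,0,0,0.04,0,0,0],
  ],
)

```text
time_s: 3.88
position: [0.4776, -0.3928, 0.1215]
tcp_rot: [[0.485, 0.829, 0.279], [0.718, -0.559, 0.414], [0.5, -0.001, -0.866]]
force: [0.8, 1.0, -1.8]
opening: 0.526
```

Call:
play_rows(
  targets=[
    [1,0,0,0,-0.13,0.088,0],
    [1,0,0,0,-0.13,0.088,0],
    [1,0,0,0,-0.13,0.088,0],
    [1,0,0,0,-0.13,0.088,0],
    [1,0,0,0,-0.13,0.088,0],
    [1,0,0,0,-0.13,0.088,0],
    [1,0,0,0,-0.13,0.088,0],
    [1,0,0,0,-0.13,0.088,0],
    [1,0,0,0,-0.13,0.088,0],
    [1,0,0,0,-0.13,0.088,0],
    [1,0,0,0,0,0,0],
  ],
)

```text
time_s: 5.25
position: [0.4778, -0.3905, 0.1172]
tcp_rot: [[0.274, 0.83, -0.486], [0.422, -0.558, -0.715], [-0.864, -0.009, -0.503]]
force: [0.2, -0.9, -2.8]
opening: 0.526
```

```bash
python3 - <<'E'
from h import *
s=bot.read_state();p=np.array(s["position"]);R=np.array(s["tcp_rot"]);print(s["time_s"],p.round(4),np.round(s["joint_positions"],1),R.round(3).tolist(),s["force"])
n=R[:,2];print("tilt below horiz",np.degrees(np.arcsin(-n[2])))
c=bot.get_calibration("scene");im=bot.capture("scene");u,v=pix(c,p).astype(int);print(u,v)
y0=max(v-70,0);x0=max(u-80,0);cv2.imwrite("pics/c2.png",cv2.resize(im[y0:y0+140,x0:x0+160],None,fx=4,fy=4,interpolation=cv2.INTER_CUBIC));print(x0,y0)
E
```

```text
5.25 [ 0.4778 -0.3905  0.1172] [-25.2  51.8  86.1 -62.9  73.6  45.7] [[0.274, 0.83, -0.486], [0.422, -0.558, -0.715], [-0.864, -0.009, -0.503]] [ 0.19880723 -0.9433324  -2.84697235]
tilt below horiz 30.206437170765977
190 136
110 66
```

View pics/c2.png

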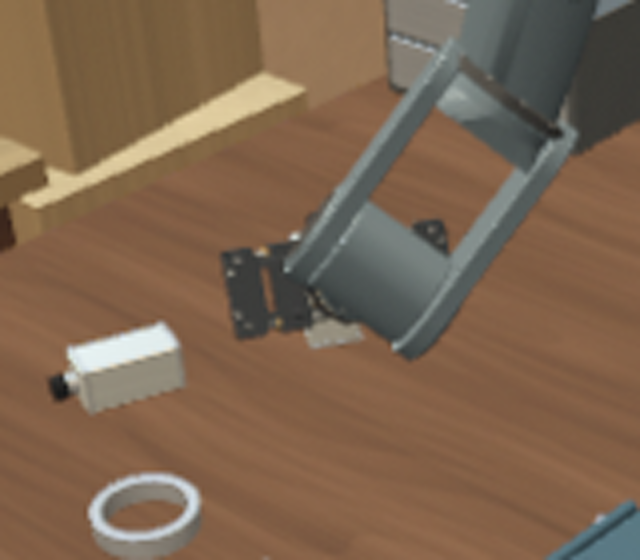

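The scene crop mostly shows the gripper hiding the tin, and the tool is 30° below horizontal as planned. I lower it and check for contact by force.

Call:
play_rows(
  targets=[
    [1,0,0,-0.03,0,0,0],
    [1,0,0,-0.027,0,0,0],
    [1,0,0,-0.006,0,0,0],
    [1,0,0,0,0,0,0],
  ],
)

```text
time_s: 5.8
position: [0.4779, -0.3938, 0.0595]
tcp_rot: [[0.281, 0.828, -0.486], [0.415, -0.561, -0.716], [-0.865, -0.001, -0.501]]
force: [-0.8, 0.0, -2.2]
opening: 0.524
```

```bash
python3 - <<'E'
from h import *
s=bot.read_state();print(s["time_s"],s["position"],s["force"],s["moment"],np.array(s["tcp_rot"]).round(3).tolist())
c=bot.get_calibration("side");im=bot.capture("side");u,v=pix(c,s["position"]).astype(int);print(u,v)
y0=min(max(v-60,0),264);x0=max(u-70,0);cv2.imwrite("pics/c3.png",cv2.resize(im[y0:y0+120,x0:x0+140],None,fx=5,fy=5,interpolation=cv2.INTER_CUBIC));print(x0,y0)
E
```

```text
5.8 [ 0.47789997 -0.39380456  0.05952058] [-0.80356211  0.04632129 -2.21138774] [ 0.68125812 -0.43480538  0.02607695] [[0.281, 0.828, -0.486], [0.415, -0.561, -0.716], [-0.865, -0.001, -0.501]]
254 314
184 254
```

View pics/c3.png

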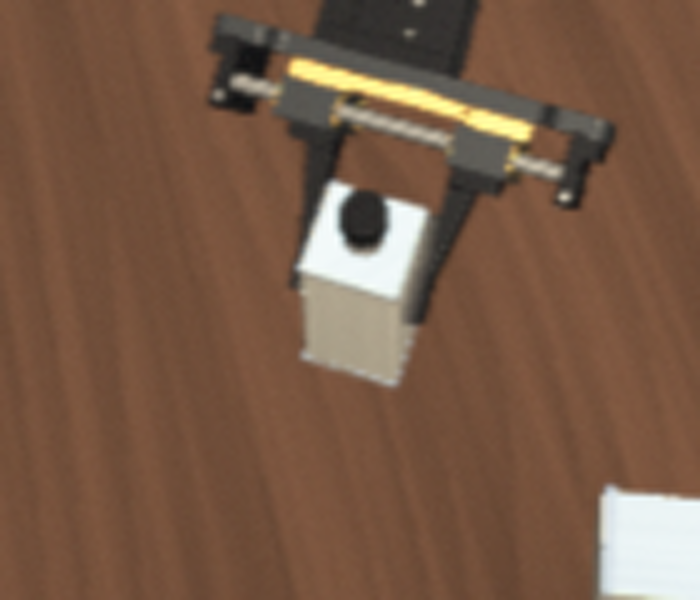

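The side view shows the tin upright in the jaws, cap on top at (362,220). It hasn't reached the bench yet.

Call:
play_rows(
  targets=[
    [1,0,0,-0.007,0,0,0],
    [1,0,0,-0.003,0,0,0],
    [1,0,0,0,0,0,0],
  ],
)

```text
time_s: 6.22
position: [0.4781, -0.393, 0.049]
tcp_rot: [[0.279, 0.829, -0.485], [0.415, -0.56, -0.717], [-0.866, -0.002, -0.5]]
force: [-0.0, -0.0, -0.8]
opening: 0.525
```

Call:
play_rows(
  targets=[
    [1,0,0,-0.0015,0,0,0],
    [1,0,0,0,0,0,0],
  ],
)

```text
time_s: 6.48
position: [0.4781, -0.393, 0.049]
tcp_rot: [[0.278, 0.829, -0.486], [0.413, -0.56, -0.718], [-0.867, -0.001, -0.498]]
force: [-0.4, 1.7, 4.9]
opening: 0.525
```

Call:
play_rows(
  targets=[
    [0,0,0,0,0,0,0],
    [0,0,0,0,0,0,0],
    [0,0,0,0,0,0,0],
    [0,0,0,0,0,0,0],
    [0,0,0,0,0,0,0],
    [0,0,0,0,0,0,0],
    [0,0.01,0.0144,0.01,0,0,0],
    [0,0.0195,0.0287,0.02,0,0,0],
    [0,0.0195,0.0287,0.02,0,0,0],
    [0,0.0195,0.0287,0.02,0,0,0],
    [0,0.0195,0.0287,0.02,0,0,0],
    [0,0,0,0.04,0,0,0],
  ],
)

```text
time_s: 7.98
position: [0.5678, -0.26, 0.1769]
tcp_rot: [[0.276, 0.831, -0.483], [0.419, -0.556, -0.718], [-0.865, -0.004, -0.502]]
force: [1.1, -0.6, -0.3]
opening: 0.996
```

```bash
python3 - <<'E'
from h import *
s=bot.read_state();print(s["time_s"],s["position"],np.round(s["joint_positions"],1),s["force"])
im=bot.capture("side");
cv2.imwrite("pics/side2.png",cv2.resize(im[60:384,150:400],None,fx=2,fy=2,interpolation=cv2.INTER_CUBIC)[:600])
E
```

```text
7.975 [ 0.56775327 -0.25995439  0.17692611] [-12.2  50.4  74.8 -53.5  88.5  40.3] [ 1.08869395 -0.5979944  -0.25651243]
```

View pics/side2.png

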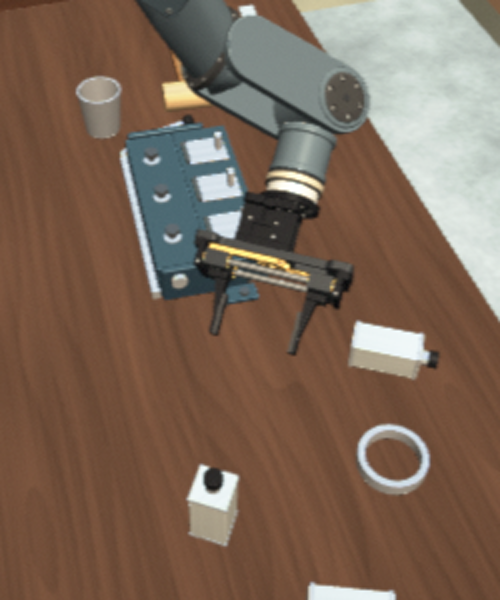

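The tin stands upright and free at (213,505) in this crop, and the bolt heads show at (152,155), (162,190) and (172,232). I go above the brake's near side, tool down and jaws across the hinge direction, for a close wrist view.

Call:
play_rows(
  targets=[
    [0,-0.008,0.03,0.02,0.1239,-0.0838,0],
    [0,-0.008,0.03,0.02,0.1239,-0.0838,0],
    [0,-0.008,0.03,0.02,0.1239,-0.0838,0],
    [0,-0.008,0.03,0.02,0.1239,-0.0838,0],
    [0,-0.008,0.03,0.01,0.1239,-0.0838,0],
    [0,-0.008,0.03,0,0.1239,-0.0838,0],
    [0,-0.008,0.03,0,0.1239,-0.0838,0],
    [0,-0.008,0.035,0,0,0,-0.163],
    [0,-0.008,0.035,0,0,0,-0.163],
    [0,-0.008,0.035,0,0,0,-0.163],
    [0,-0.008,0.035,0,0,0,-0.163],
    [0,-0.008,0.035,0,0,0,-0.163],
  ],
)

```text
time_s: 9.52
position: [0.4693, 0.1232, 0.2678]
tcp_rot: [[0.987, 0.158, 0.001], [0.158, -0.987, 0.001], [0.001, -0.001, -1.0]]
force: [0.7, 0.6, 0.1]
opening: 0.998
```

Call:
play_rows(
  targets=[
    [1,0,0,0,0,0,-0.163],
    [1,0,0,0,0,0,0],
    [1,0,0,0,0,0,0],
  ],
)

```text
time_s: 9.9
position: [0.4699, 0.1214, 0.2674]
tcp_rot: [[1.0, 0.003, 0.001], [0.003, -1.0, 0.001], [0.001, -0.001, -1.0]]
force: [0.4, -0.3, 0.3]
opening: 0.746
```

```bash
python3 - <<'E'
from h import *
s=bot.read_state();print(s["time_s"],s["position"],np.round(s["joint_positions"],1),np.array(s["tcp_rot"]).round(3).tolist())
c=bot.get_calibration("wrist");im=bot.capture("wrist");np.save("wcal.npy",c,allow_pickle=True)
cv2.imwrite("pics/w2.png",im)
cv2.imwrite("pics/w2b.png",cv2.resize(im[:250],None,fx=1.5,fy=1.5,interpolation=cv2.INTER_CUBIC))
for p in((.553,.222,.078),(.549,.135,.078),(.544,.044,.078),(.66,.214,.094),(.657,.126,.094),(.654,.04,.094)):print(p,pix(c,p).round(0))
E
```

```text
9.9 [0.46990546 0.12140469 0.26739122] [ 1.2 16.1 98.4  0.  65.4 91.1] [[1.0, 0.003, 0.001], [0.003, -1.0, 0.001], [0.001, -0.001, -1.0]]
(0.553, 0.222, 0.078) [152.  86.]
(0.549, 0.135, 0.078) [241.  91.]
(0.544, 0.044, 0.078) [334.  97.]
(0.66, 0.214, 0.094) [146. -47.]
(0.657, 0.126, 0.094) [250. -42.]
(0.654, 0.04, 0.094) [351. -38.]
```

View pics/w2b.png

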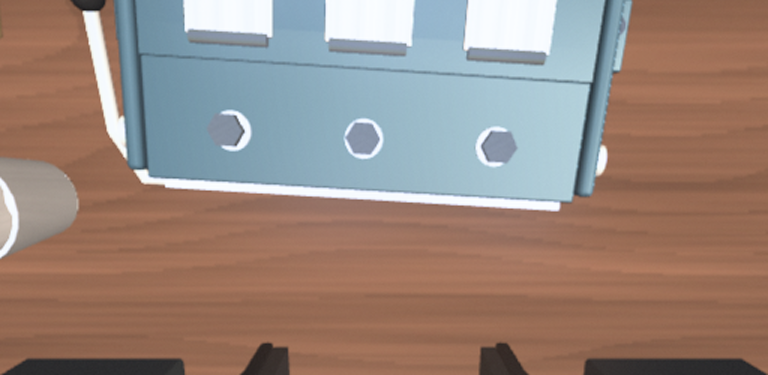

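The wrist crop shows the three hexagon heads at (227,130), (363,138) and (499,146). All are within 1 px of prediction, so the heads are at about left (.5525,.2227), middle (.548,.134) and right (.5435,.0455), with 89 mm spacing against a nominal 90. I tap the middle one first.

Call:
play_rows(
  targets=[
    [1,0.02,0.003,-0.04,0,0,0],
    [1,0.02,0.003,-0.04,0,0,0],
    [1,0.02,0.003,-0.04,0,0,0],
    [1,0.018,0.0036,-0.04,0,0,0],
    [1,0,0,-0.02,0,0,0],
    [1,0,0,0,0,0,0],
    [1,0,0,0,0,0,0],
  ],
)

```text
time_s: 10.82
position: [0.5485, 0.1336, 0.0878]
tcp_rot: [[1.0, -0.0, 0.002], [-0.0, -1.0, 0.001], [0.002, -0.001, -1.0]]
force: [1.2, 0.7, 0.6]
opening: 0.011
```

Call:
play_rows(
  targets=[
    [1,0,0,-0.006,0,0,0],
    [1,0,0,-0.004,0,0,0],
    [1,0,0,-0.003,0,0,0],
    [1,0,0,0,0,0,0],
  ],
)

```text
time_s: 11.32
position: [0.5485, 0.1338, 0.0778]
tcp_rot: [[1.0, 0.001, 0.003], [0.001, -1.0, 0.0], [0.003, -0.0, -1.0]]
force: [-4.5, -0.3, 23.0]
opening: 0.006
```

The middle bolt stops hard (23 N at z = .0778), so it is tight. Next I tap the right one.

Call:
play_rows(
  targets=[
    [1,0,0,0.02,0,0,0],
    [1,-0.002,-0.044,0.003,0,0,0],
    [1,-0.0025,-0.0445,0,0,0,0],
    [1,0,0,-0.01,0,0,0],
    [1,0,0,0,0,0,0],
    [1,0,0,-0.006,0,0,0],
    [1,0,0,-0.004,0,0,0],
    [1,0,0,-0.003,0,0,0],
    [1,0,0,0,0,0,0],
  ],
)

```text
time_s: 12.45
position: [0.5433, 0.0457, 0.0738]
tcp_rot: [[1.0, 0.001, 0.0], [0.001, -1.0, 0.001], [0.0, -0.001, -1.0]]
force: [0.7, -0.4, 0.8]
opening: 0.002
```

Call:
play_rows(
  targets=[
    [1,0,0,-0.004,0,0,0],
    [1,0,0,-0.003,0,0,0],
    [1,0,0,0,0,0,0],
  ],
)

```text
time_s: 12.82
position: [0.5437, 0.0455, 0.0702]
tcp_rot: [[1.0, 0.0, 0.002], [0.0, -1.0, 0.001], [0.002, -0.001, -1.0]]
force: [-5.7, 1.9, 23.7]
opening: 0.005
```

The right bolt sank 8 mm and bottomed at z = .0702, so it is the loose one. I back off, open the jaws and look at its lug.

Call:
play_rows(
  targets=[
    [1,0,0,0.02,0,0,0],
    [0,0,0,0.04,0,0,0],
    [0,0,0,0.04,0,0,0],
    [0,0.01,0,0.03,0,0,0],
    [0,0,0,0,0,0,0],
    [0,0,0,0,0,0,0],
  ],
)

```text
time_s: 13.58
position: [0.5523, 0.0453, 0.1959]
tcp_rot: [[1.0, -0.0, -0.002], [-0.0, -1.0, 0.001], [-0.002, -0.001, -1.0]]
force: [-0.2, 0.1, -0.6]
opening: 0.488
```

```bash
python3 - <<'E'
from h import *
s=bot.read_state();print(s["time_s"],s["position"],np.round(s["joint_positions"],1))
c=bot.get_calibration("wrist");im=bot.capture("wrist")
cv2.imwrite("pics/w3b.png",cv2.resize(im[:250],None,fx=1.5,fy=1.5,interpolation=cv2.INTER_CUBIC))
h=np.array([.5435,.0455,0]);ex=np.array([.9987,-.0507,0])
for k,z in((.108,.094),(.108,.064),(.054,.06)):print(k,(h+k*ex).round(4),(pix(c,h+k*ex+[0,0,z])*1.5).round(0))
for u in((384,100),(400,100),(384,120)):print(u,onz(c,u[0]/1.5,u[1]/1.5,.094).round(4))
E
```

```text
13.575 [0.55229322 0.04534705 0.19591638] [-6.9 26.8 93.9  0.  59.5 83.1]
0.108 [0.6514 0.04   0.    ] [392.  90.]
0.108 [0.6514 0.04   0.    ] [391.  95.]
0.054 [0.5974 0.0428 0.    ] [386. 197.]
(384, 100) [0.6467 0.0439 0.094 ]
(400, 100) [0.6467 0.0363 0.094 ]
(384, 120) [0.6376 0.0439 0.094 ]
```

View pics/w3b.png

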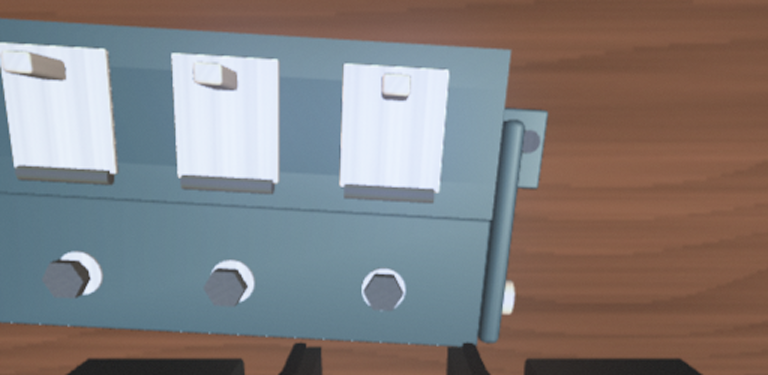

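The right lug is at crop (396,84), that is about (.654, .038) at z = .094. The predicted position was (392,90), so they agree within 4 mm. The hinge line is near x = .600. I approach with a 20° inward tilt and the jaws across the lug.

Call:
play_rows(
  targets=[
    [0,0,0,0,0,0,-0.05],
    [0,0.0245,-0.0018,-0.01,0.0044,0.0872,0],
    [0,0.0245,-0.0018,-0.01,0.0044,0.0872,0],
    [0,0.0245,-0.0018,-0.02,0.0044,0.0872,0],
    [0,0.0245,-0.0018,-0.03,0.0044,0.0872,0],
    [0,0,0,0,0,0,0],
    [0,0,0,0,0,0,0],
  ],
)

```text
time_s: 14.5
position: [0.6499, 0.0383, 0.1256]
tcp_rot: [[0.937, -0.05, -0.345], [-0.047, -0.999, 0.018], [-0.345, -0.001, -0.939]]
force: [0.1, 0.1, 1.0]
opening: 0.998
```

```bash
python3 - <<'E'
from h import *
s=bot.read_state();p=np.array(s["position"]);print(s["time_s"],p,np.round(s["joint_positions"],1),np.array(s["tcp_rot"]).round(3).tolist(),s["opening"])
im=bot.capture("side");c=bot.get_calibration("side");u,v=pix(c,p).astype(int);x0,y0=u-60,v-50
cv2.imwrite("pics/s3.png",cv2.resize(im[y0:y0+100,x0:x0+120],None,fx=6,fy=6,interpolation=cv2.INTER_CUBIC))
for q in(p,(.654,.038,.094)):print((pix(c,q)-[x0,y0])*6)
E
```

```text
14.5 [0.64994929 0.0382949  0.12561171] [-6.  47.4 65.9 -1.  86.9 87.1] [[0.937, -0.05, -0.345], [-0.047, -0.999, 0.018], [-0.345, -0.001, -0.939]] 0.9976845284494705
[364.88376861 303.68578976]
[371.47658605 348.99707664]
```

View pics/s3.png

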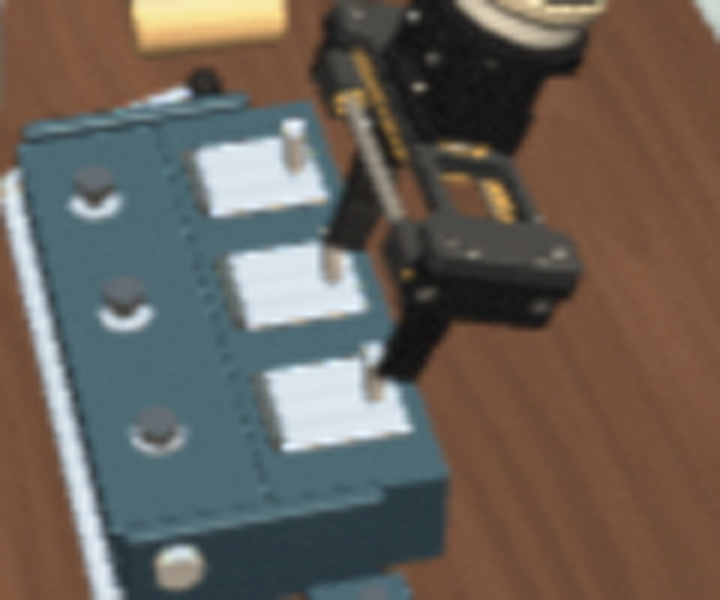

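The lug top shows at (370,350), as predicted, between the fingers. I narrow the jaws, descend and grip.

Call:
play_rows(
  targets=[
    [0.4,0,0,0,0,0,0],
    [0.4,0,0,0,0,0,0],
    [0.4,0,0,0,0,0,0],
    [0.4,0,0,0,0,0,0],
    [0.4,0,0,-0.02,0,0,0],
    [0.4,0,0,-0.02,0,0,0],
    [0.4,0,0,-0.012,0,0,0],
    [0.4,0,0,0,0,0,0],
    [0.4,0,0,0,0,0,0],
  ],
)

```text
time_s: 15.68
position: [0.6518, 0.0381, 0.0751]
tcp_rot: [[0.939, -0.05, -0.341], [-0.047, -0.999, 0.018], [-0.341, -0.001, -0.94]]
force: [0.8, 0.8, -0.0]
opening: 0.601
```

Call:
play_rows(
  targets=[
    [1,0,0,0,0,0,0],
    [1,0,0,0,0,0,0],
    [1,0,0,0,0,0,0],
    [1,0,0,0,0,0,0],
    [1,0,0,0,0,0,0],
    [1,0,0,0,0,0,0],
    [1,0,0,0,0,0,0],
  ],
)

```text
time_s: 16.55
position: [0.6516, 0.0398, 0.0752]
tcp_rot: [[0.939, -0.051, -0.341], [-0.046, -0.999, 0.02], [-0.341, -0.003, -0.94]]
force: [0.4, 5.0, 0.4]
opening: 0.153
```

Gripped at 13.3 mm opening, against a 14 mm lug. Now I swing it up about the hinge.

Call:
play_rows(
  targets=[
    [1,-0.0018,0.001,0.0051,-0.005,-0.0999,0],
    [1,-0.0022,0,0.0048,-0.005,-0.0999,0],
    [1,-0.0027,0,0.0047,-0.005,-0.0999,0],
    [1,-0.0032,0,0.0043,-0.005,-0.0999,0],
    [1,-0.0036,0,0.0039,-0.005,-0.0999,0],
    [1,0,0,0,0,0,0],
    [1,0,0,0,0,0,0],
  ],
)

```text
time_s: 17.42
position: [0.6377, 0.0405, 0.0979]
tcp_rot: [[0.987, -0.05, 0.151], [-0.05, -0.999, -0.005], [0.151, -0.002, -0.989]]
force: [1.3, 6.8, -1.2]
opening: 0.155
```

Call:
play_rows(
  targets=[
    [1,-0.004,0,0.0037,-0.005,-0.0999,0],
    [1,-0.0043,0,0.0032,-0.005,-0.0999,0],
    [1,-0.0046,0,0.0027,-0.005,-0.0999,0],
    [1,-0.0048,0,0.0023,-0.005,-0.0999,0],
    [1,-0.0051,0,0.0017,-0.005,-0.0999,0],
    [1,0,0,0,0,0,0],
    [1,0,0,0,0,0,0],
    [1,0,0,0,0,0,0],
  ],
)

```text
time_s: 18.42
position: [0.6265, 0.0428, 0.1079]
tcp_rot: [[0.867, -0.036, 0.497], [-0.046, -0.999, 0.009], [0.496, -0.031, -0.868]]
force: [-9.3, -41.0, -11.4]
opening: 0.161
```

```bash
python3 - <<'E'
from h import *
s=bot.read_state();p=np.array(s["position"]);print(s["time_s"],p,np.round(s["joint_positions"],1),np.array(s["tcp_rot"]).round(3).tolist(),s["opening"],s["force"])
im=bot.capture("side");print(np.abs(s["qvel"]).max())
cv2.imwrite("pics/s4.png",cv2.resize(im[60:384,150:400],None,fx=1.8,fy=1.8,interpolation=cv2.INTER_CUBIC))
E
```

```text
18.425 [0.62652214 0.04277157 0.10792264] [ -8.7  34.4 110.6  41.    7.4  44.4] [[0.867, -0.036, 0.497], [-0.046, -0.999, 0.009], [0.496, -0.031, -0.868]] 0.1609388567661862 [ -9.26134419 -40.96130333 -11.36580876]
0.09518425301828014
```

View pics/s4.png

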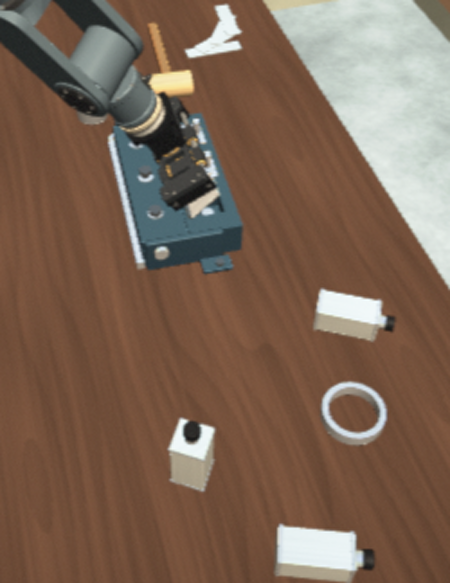

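The cover is up and the tin is still standing at (192,455), but the wrist came close to its singularity (joint 5 at 7°), giving a 41 N side force. I relieve that by tilting the tool back a little and shifting sideways.

Call:
play_rows(
  targets=[
    [1,0,-0.002,0,0.0025,0.05,0],
    [1,0,-0.002,0,0.0025,0.05,0],
    [1,0,0,0,0,0,0],
    [1,0,0,0,0,0,0],
  ],
)

```text
time_s: 18.98
position: [0.6264, 0.0427, 0.1075]
tcp_rot: [[0.915, -0.028, 0.403], [-0.042, -0.999, 0.026], [0.402, -0.041, -0.915]]
force: [-4.2, -36.6, -12.0]
opening: 0.164
```

```bash
python3 - <<'E'
from h import *
s=bot.read_state();p=np.array(s["position"]);print(s["time_s"],p,np.round(s["joint_positions"],1),np.array(s["tcp_rot"]).round(3).tolist(),s["opening"],s["force"],s["moment"])
E
```

```text
18.975 [0.62641105 0.04272305 0.1074796 ] [ -8.8  34.1 106.2  17.2  17.1  67.9] [[0.915, -0.028, 0.403], [-0.042, -0.999, 0.026], [0.402, -0.041, -0.915]] 0.16446921671473372 [ -4.18814956 -36.57402211 -12.02749241] [-5.98768222  1.77598318 -2.75682851]
```

Call:
play_rows(
  targets=[
    [1,0,-0.003,0,0,0,0],
    [1,0,-0.003,0,0,0,0],
    [1,0,0,0,0,0,0],
    [1,0,0,0,0,0,0],
  ],
)

```text
time_s: 19.48
position: [0.6256, 0.0422, 0.1077]
tcp_rot: [[0.916, -0.025, 0.401], [-0.041, -0.999, 0.032], [0.4, -0.046, -0.915]]
force: [-0.3, -14.4, -10.5]
opening: 0.159
```

Call:
play_rows(
  targets=[
    [1,-0.003,-0.002,0.001,-0.0012,-0.025,0],
    [1,-0.003,-0.001,0.001,-0.0012,-0.025,0],
    [1,-0.002,0,0,0,0,0],
    [1,0,0,0,0,0,0],
    [1,0,0,0,0,0,0],
    [1,0,0,0,0,0,0],
  ],
)

```text
time_s: 20.23
position: [0.6179, 0.0424, 0.1106]
tcp_rot: [[0.894, -0.021, 0.447], [-0.041, -0.999, 0.034], [0.446, -0.048, -0.894]]
force: [1.7, -6.3, -13.3]
opening: 0.159
```

```bash
python3 - <<'E'
from h import *
s=bot.read_state();p=np.array(s["position"]);print(s["time_s"],p,np.round(s["joint_positions"],1),np.array(s["tcp_rot"]).round(3).tolist(),s["opening"],s["force"],np.abs(s["qvel"]).max())
for n,b in(("scene",(110,20,390,300)),):
    im=bot.capture(n);c=bot.get_calibration(n);u,v=pix(c,p).astype(int)
    cv2.imwrite("pics/z.png",cv2.resize(im[v-60:v+70,u-80:u+80],None,fx=4.5,fy=4.5,interpolation=cv2.INTER_CUBIC))
E
```

```text
20.225 [0.61791266 0.04241984 0.11062129] [ -9.5  33.4 109.4  29.   12.7  55.4] [[0.894, -0.021, 0.447], [-0.041, -0.999, 0.034], [0.446, -0.048, -0.894]] 0.15942471251286613 [  1.74362832  -6.31192431 -13.28164678] 0.0768987329604019
```

View pics/z.png

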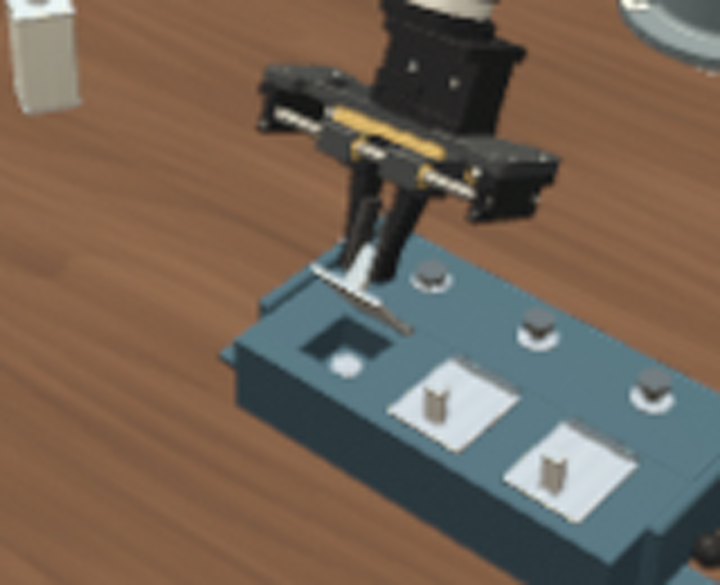

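The final view shows the right cover standing open with its lug gripped at (360,265), and the locknut exposed at (345,360). The middle and left covers are shut at (450,405) and (570,470), and the right bolt head sits lower than the others. The tin stands upright at the top left.

```bash
python3 -c "
from rig import bot
print(bot.hand_in())"
```

```text
the job is handed in; nothing more can be done
None
```

The job is handed in at about 20 s of the 61 s allowed. I used 11 pictures, against the planned 8.

- **Tin:** I stood the tin nearest the base upright and let go of it. It was still standing in the last side and scene pictures.
- **Bolts:** The middle bolt is tight; it stopped hard at 23 N. The right bolt sank 8 mm and stayed down, so it is the loose one. I did not tap the left bolt.
- **Cover:** I lifted the right cover by its lug and was still gripping it at hand-in. From the tool's pose it was open about 0.9 rad. The last picture shows the other two covers shut.
- **Bystanders:** The cup, mallet and hoop were not approached. In the last wide side picture the hoop and mallet were where they started, but the arm hid the cup.

**What went less well:** during the lift the wrist came close to its singularity and the side force rose to about 41 N. I tilted and shifted the tool to relieve it. The last reading was about 6 N sideways and 13 N vertical, with the arm nearly still.

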